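# Break down the adapter stack after a lens test

### The arm

A 7-joint arm with a two-finger parallel gripper is mounted at the origin on the work surface. World frame = base frame: x ahead of the robot, y to its left, z up, the work surface at z = 0. Lengths are in mm, angles in rad, forces in N, time in s.
With the tool pointing down it reaches from about 425 to 825 mm from the base axis. Payload 3.6 kg.
Tool frame: the origin (TCP) lies midway between the tips of the shut fingers; the grasp point (between the pads) lies 19 mm behind it (r.grip_depth is the distance from the TCP to the grasp point, in mm); z points along the fingers, y is the line along which they close (so a half turn about z gives the same grasp; the last joint's range is limited). The gripper opens to 85 mm and grips with 20 to 120 N. Pads are 22 mm wide; open, the fingers measure 114 mm over their backs; the gripper's body (76 mm by 85 mm) begins 54 mm behind the grasp point. The pads swing forward as they close: fully open they stand 13 mm farther back than shut.
Start: joints at [1.157, 0.615, -0.013, 1.423, 0.008, 1.103, -0.04], TCP at [245.808, -601.699, 231.297] pointing down, gripper open.
Joint ranges: [-3.12, 3.12], [-0.3, 2.06], [-1.34, 1.32], [0.26, 2.42], [-1.36, 4.5], [0.01, 1.98], [-2.84, 2.84]. Speed limits (rad/s): [2.79, 2.79, 3.14, 3.14, 3.14, 3.14, 3.14].

### API

Orientations are given as [roll, pitch, yaw] about the fixed x, y, z axes, in that order (R = Rz(yaw) Ry(pitch) Rx(roll)).
In Python, from station import r gives the robot as it stands.
- The arm moves only by the shell command python3 -m pendant 'ROWS' [FORCE]. ROWS is JSON, a list of rows, each a list of 3 entries, a list of its own where there are three numbers: the turn, a rotation vector about the tool's x, y, z in units of 5 degrees (1.0 is 5 degrees), then the shift along the tool's x, y, z in units of 40 mm (1.0 is 40 mm), then the closure, from -1 (fully open) to 1 (shut). A call has 1 to 12 rows; each row shifts and turns the commanded pose from where the row before left it, along the tool's axes as they then stand; what a row does not reach is not made up. A row lasts 1/8 s, in which the tool goes at most 62.5 mm and 10.7 degrees, less where a joint would pass 70% of its speed; a pose out of reach is approached as far as the arm can. A call is refused whole if a number of a shift passes 1 or a number of a turn 1, either way. A call with a gripper value outside its range is refused whole. The fingers move at their own pace and stop on an object; FORCE is the grip in N (left out, the last holds). Time passes only in rows, so rows that do not move let the fingers close. It gives the time, the measured TCP pose, the force, the opening and the grip force at its end, in the units of the state.
- r.observe(): the state, without advancing time (a new reading comes with each control period).
- r.camera(name): name is "side" or "top"; returns a dict with "color" (480x640x3 uint8, red, green, blue), "mtx" (3x3 intrinsics, pixels), "cam_to_world" (4x4, takes a point from camera to world coordinates). Camera axes: x right, y down, z forward; pixel columns grow to the right and rows downward; lengths in mm; the calibration is good to about 2 mm. A picture is of the moment at which its call begins. There is no depth.
- r.close_job(): hands the job in; it is judged then, once.
Trained networks look in a picture, given as the dict that the camera call returned (one of the last four; its "shot" number tells which), for a name from the list of things; names that differ only in an ending like _2 or _b are one class to them, and where a whole thing is asked for, a point or a joint stands for the part that bears it (a point fixed in the world has none). Each returns a list of dicts, best first, with "conf" (0 to 1); they miss things now and then, are a little off and sometimes report something else, mostly with a low value. They report only what shows in the picture. A call takes as long as a camera call. They do not tell look-alikes from the thing itself.
- r.boxes_of(picture, label): "uv" ([column, row] in pixels, amid what is visible of it).
- r.place_of(picture, label): "uv" ([column, row] in pixels: a listed point, or the origin of a listed thing).
The state is a dict: "time_s": time; "qpos": joint angles; "qvel": joint speeds; "joint_torque": joint torques, N m; "tcp_pos": TCP position; "ee_rot": TCP orientation; "contact_force": force on the tool from outside, world axes, zero at the start; "ft_torque": the same for the moment, N m; "width": opening from 0.0 (shut) to 1.0 (fully open); "finger_force": force on a finger pad.
Only numpy, scipy, OpenCV 4.12 (cv2) and the standard library are available. Lean on these libraries where they do the work, as an engineer would, in place of code of your own. Each camera call takes 0.05 s, during which the arm holds its last target. There are 200 camera calls.

### The job

Take the stack apart from the top down, one piece at a time: drop the brass bushing into the orange funnel so that it ends in the tube below, then put the small blue ring over the thin post, then the large blue ring over the thick post, each flat on its foot, and last lay the silver quick plate flat and lengthwise between the yellow stops of the black pad. Do not shift the clear prism or the black lens caddy, and leave everything released and still.

Things in the scene. Friction and masses are not known exactly. Their poses are not given: they have to be found in the camera images.
- bushing: Brass bushing, a plain solid cylinder 30 mm in diameter and 16 mm high, axis vertical, on top of the stack. Origin at its centre; z is its axis.
- small_ring: Small light blue adapter ring, outer diameter 48 mm, bore 22 mm, 16 mm high, second from the top of the stack. Origin on its axis at the underside; z up along its axis.
- large_ring: Large dark blue adapter ring, outer diameter 66 mm, bore 38 mm, 18 mm high, third from the top, under the small ring. Origin on its axis at the underside; z up along its axis.
- quick_plate: Silver tripod quick plate, 90 mm long (its x) by 52 mm wide (its y) by 16 mm high (sides 52 mm wide up to 12 mm, then 46 mm wide; black strips at the ends), flat on the bench as the bottom of the stack. Origin at the centre of its underside; z up. Everything above it in the stack is centred on it to within a few mm.
- funnel: Orange funnel fixed to the bench on a dark round foot. Mouth 90 mm inner diameter at a height of 80 mm (rim 98 mm across); it narrows to an upright tube 36 mm in inner diameter from 42 mm down to its closed floor 8 mm above the bench. Origin at the centre of the underside; z up.
- thin_post: Fixed steel post 8 mm in diameter with a pointed tip 44 mm above the bench, upright on a dark round foot 68 mm across and 6 mm high. Origin at the centre of the underside; z up along the post.
- thick_post: Fixed steel post 24 mm in diameter (the small ring does not pass over it), with a conical tip that ends 52 mm above the bench and is full width up to 40 mm, upright on a dark round foot 84 mm across and 6 mm high. Origin at the centre of the underside; z up along the post.
- plate_pad: Fixed flat black rubber pad, 128 mm long (its x) by 72 mm wide (its y), upper face 5 mm above the bench, with a yellow stop 13 mm high and 8 mm thick across each end, 112 mm clear between the stops; the long sides are open. Origin at the centre of the underside; z up.
- prism: Clear acrylic three-sided prism, loose, standing on end, 30 mm high, about 38 mm per side. Not to be shifted. Origin at the centre of the underside.
- caddy: Black polycarbonate lens caddy, an open box 70 by 110 by 35 mm, loose. Not to be shifted. Origin at the centre of the underside.
There are look-alikes about, which are no part of the job. There is more than one size of the bushing; the job needs the smaller. Leave any turquoise look-alike of the plate_pad alone.

How it is judged (in metres and radians):
On the way, in this order (a step that is already met when the one before it is completed fails the run):
1. the brass bushing is in the tube under the orange funnel (horizontal distance between bushing and funnel below 0.01 m and z of bushing in the frame of funnel below 0.032 m), for 0.2 s.
2. the small ring is over the thin post, flat on its foot (horizontal distance between small_ring and thin_post below 0.01 m and z of small_ring in the frame of thin_post below 0.01 m and angle between small_ring's own z axis and vertical below 0.12 rad), for 0.2 s.
3. the large ring is over the thick post, flat on its foot (horizontal distance between large_ring and thick_post below 0.01 m and z of large_ring in the frame of thick_post below 0.01 m and angle between large_ring's own z axis and vertical below 0.12 rad), for 0.2 s.
4. the quick plate lies on the pad between the stops (horizontal distance between quick_plate and plate_pad below 0.015 m and z of quick_plate in the frame of plate_pad below 0.009 m and angle between quick_plate's own z axis and vertical below 0.1 rad and angle between the x axis of quick_plate and the x axis of plate_pad, either way round below 0.25 rad), for 0.2 s.
At the end, for the whole second after the job is handed in: Bushing centre within 10 mm of the tube axis, under 32 mm high; each ring within 10 mm of its own post axis, within 4 mm of the foot, flat to 0.12 rad; plate within 15 mm of the pad centre, lengthwise to 0.25 rad, flat to 0.1 rad, within 4 mm of the pad; all released, slower than 20 mm/s (all of step 1 and all of step 2 and all of step 3 and all of step 4 and linear speed of each of bushing, small_ring, large_ring, quick_plate below 0.02 m/s); the robot touches nothing.
It fails at once if the prism is shifted by more than 15 mm (distance of prism from where it was at the start of the episode above 0.015 m).
It fails at once if the caddy is shifted by more than 15 mm (distance of caddy from where it was at the start of the episode above 0.015 m).
It also fails if it takes over 104 s, if anything falls off the work surface, if the arm or the gripper's body presses on something with over 40 N, if the wrist force passes 120 N, or if a joint passes its speed limit or range.

## Working session

There is one attempt and no reset: what is moved stays moved. The work goes in short steps, Python scripts to look and compute and a shell command to move; the robot and the scene stay as the last step left them, time stands still between calls to the robot, and variables do not carry over. Pictures are saved under pics/ and viewed, at most 16 in all, crops included, and the job is handed in when it is done.

```bash
mkdir -p pics; ls
python3 - <<'E'
from station import r
import cv2
for n in ("top","side"):
    p=r.camera(n); cv2.imwrite(f"pics/{n}0.png",p["color"][:,:,::-1])
    print(n,p["mtx"].round(1).tolist(),p["cam_to_world"].round(3).tolist())
    for l in "bushing small_ring large_ring quick_plate funnel thin_post thick_post plate_pad prism caddy".split():
        print(l,[(round(d["conf"],2),[round(x) for x in d["uv"]]) for d in r.place_of(p,l)][:4])
o=r.observe(); print({k:(v if not hasattr(v,'round') else v.round(3)) for k,v in o.items()})
E
```

```text
pics
top [[575.4, 0.0, 328.3], [0.0, 575.4, 236.5], [0.0, 0.0, 1.0]] [[0.009, -0.984, 0.177, 354.288], [-1.0, -0.006, 0.017, 45.964], [-0.016, -0.177, -0.984, 1115.163], [0.0, 0.0, 0.0, 1.0]]
bushing [(0.78, [418, 255]), (0.72, [373, 260])]
small_ring []
large_ring [(0.61, [369, 266])]
quick_plate [(0.85, [368, 266]), (0.45, [233, 273])]
funnel [(0.98, [230, 273])]
thin_post [(0.97, [503, 281])]
thick_post [(0.73, [285, 197]), (0.32, [367, 217])]
plate_pad [(0.81, [417, 195]), (0.77, [498, 193])]
prism [(0.53, [369, 216])]
caddy [(0.94, [183, 212])]
side [[607.3, 0.0, 306.3], [0.0, 607.3, 238.5], [0.0, 0.0, 1.0]] [[-0.866, -0.276, 0.417, 142.414], [-0.5, 0.486, -0.717, 763.949], [-0.005, -0.829, -0.559, 615.548], [0.0, 0.0, 0.0, 1.0]]
bushing [(0.55, [371, 226]), (0.51, [352, 234])]
small_ring [(0.61, [355, 241]), (0.46, [354, 258])]
large_ring [(0.76, [355, 253])]
quick_plate [(0.81, [353, 257])]
funnel [(0.62, [277, 362]), (0.32, [239, 288])]
thin_post [(0.76, [429, 202]), (0.28, [356, 257]), (0.27, [279, 364])]
thick_post [(0.69, [239, 288])]
plate_pad [(0.83, [345, 180]), (0.74, [317, 210])]
prism [(0.6, [303, 244])]
caddy [(0.56, [172, 378]), (0.53, [356, 260]), (0.31, [302, 244])]
{'time_s': 1.1, 'qpos': array([ 1.156,  0.615, -0.013,  1.423,  0.008,  1.103, -0.04 ]), 'qvel': array([-0.   ,  0.001,  0.002,  0.001, -0.   ,  0.   ,  0.002]), 'joint_torque': array([ 0.0000e+00, -4.6912e+01,  2.5900e-01, -1.7135e+01,  1.0000e-02,
        2.0000e-03,  0.0000e+00]), 'tcp_pos': array([ 245.819, -601.699,  231.275]), 'ee_rot': array([-3.142, -0.   ,  0.388]), 'contact_force': array([ 0.524, -0.109,  0.052]), 'ft_torque': array([-0.01 ,  0.069,  0.013]), 'finger_force': 0.0, 'width': 0.9992037966590682}
```

View pics/top0.png

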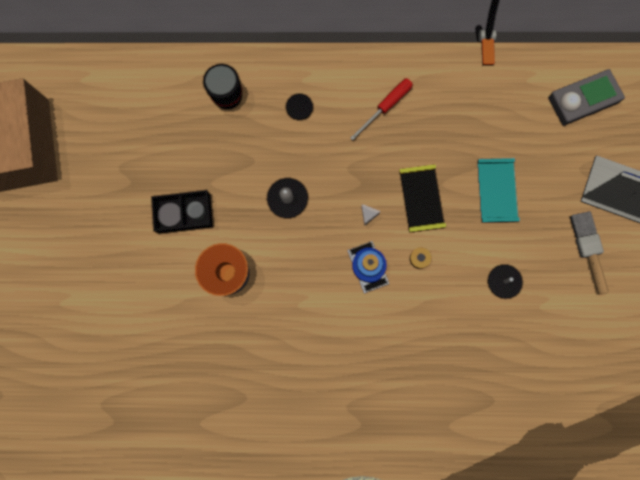

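View pics/side0.png

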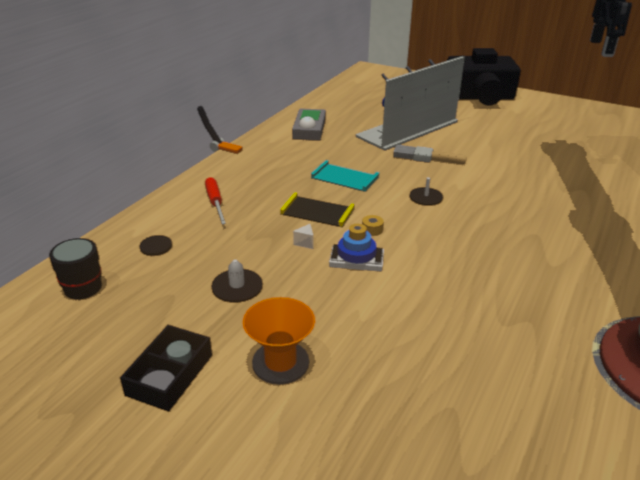

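In the top view the two brass candidates are the one on the stack at (370,262) and a loose one at (421,258). The stack's bushing fits the description, being on top and smaller. The two pads are black with yellow stops at (422,198), which is the target, and turquoise at (497,190), which is the look-alike. The posts are thick at (287,197) and thin at (504,281). I'll check these in a crop and measure.

```bash
cat > h.py <<'E'
import numpy as np, cv2
from station import r
def onz(p,uv,z):
    d=p["cam_to_world"][:3,:3]@np.linalg.inv(p["mtx"])@np.array([uv[0],uv[1],1.]); c=p["cam_to_world"][:3,3]
    return c+d*(z-c[2])/d[2]
def proj(p,X):
    T=np.linalg.inv(p["cam_to_world"]); x=p["mtx"]@(T[:3,:3]@np.array(X,float)+T[:3,3]); return x[:2]/x[2]
def tri(ps,uvs):
    A=np.zeros((3,3));b=np.zeros(3)
    for p,uv in zip(ps,uvs):
        d=p["cam_to_world"][:3,:3]@np.linalg.inv(p["mtx"])@np.array([uv[0],uv[1],1.]);d/=np.linalg.norm(d)
        M=np.eye(3)-np.outer(d,d);A+=M;b+=M@p["cam_to_world"][:3,3]
    return np.linalg.solve(A,b)
def to(x,y,z,yaw=None):
    "remaining shift in tool axes, units of 40mm, and yaw turn in 5deg units"
    o=r.observe(); p=o["tcp_pos"]; w=o["ee_rot"][2]
    d=np.array([x,y,z])-p
    t=np.array([[np.cos(w),np.sin(w),0],[np.sin(w),-np.cos(w),0],[0,0,-1]])@d/40
    if yaw is None: return t.round(3), o["ee_rot"].round(3)
    e=(yaw-w+np.pi/2)%np.pi-np.pi/2
    w2=w+e; t2=np.array([[np.cos(w2),np.sin(w2),0],[np.sin(w2),-np.cos(w2),0],[0,0,-1]])@d/40
    return "before turn",t.round(3),"after",t2.round(3),"turnz units",round(-np.degrees(e)/5,2)
E
python3 - <<'E'
from h import *
t=r.camera("top");s=r.camera("side")
c=t["color"][150:310,340:520,::-1]; a=cv2.resize(c,None,fx=4,fy=4,interpolation=cv2.INTER_CUBIC)[:600]
cv2.imwrite("pics/crop1.png",a)
Z=dict(bushing=58,small_ring=34,large_ring=16,quick_plate=0,funnel=0,thin_post=0,thick_post=0,plate_pad=0,prism=0,caddy=0)
for l,z in Z.items():
    print(l,*[[(round(d["conf"],2),onz(p,d["uv"],z)[:2].round(1).tolist()) for d in r.place_of(p,l)][:3] for p in (t,s)])
# colour blobs
def blobs(p,lo,hi,amin=15):
    m=cv2.inRange(cv2.cvtColor(p["color"],cv2.COLOR_RGB2HSV),lo,hi)
    n,L,S,C=cv2.connectedComponentsWithStats(m)
    return [(S[i][4],S[i][:4].tolist(),C[i].round(1).tolist(),L==i) for i in range(1,n) if S[i][4]>=amin]
for nm,lo,hi in (("yellow",(25,180,120),(33,255,255)),("blue",(95,130,60),(125,255,255)),("orange",(3,180,80),(14,255,255)),("black",(0,0,0),(179,255,45))):
    for n,p in (("top",t),("side",s)):
        for b in blobs(p,lo,hi,15): 
            R=cv2.minAreaRect(np.argwhere(b[3])[:,::-1].astype(np.float32))
            print(nm,n,b[0],b[1],b[2],[np.round(x,1) for x in R])
E
```

```text
bushing [(0.72, [500.9, -6.3]), (0.54, [508.7, -107.1])] [(0.7, [480.0, -33.1]), (0.67, [484.7, 18.3]), (0.64, [495.6, -5.3])]
small_ring [(0.64, [493.8, -11.5])] []
large_ring [(0.66, [494.8, -17.0]), (0.52, [630.2, -110.7])] [(0.72, [495.5, -2.3])]
quick_plate [(0.95, [499.5, -8.0])] [(0.58, [501.6, -20.5])]
funnel [(0.79, [485.5, 252.2]), (0.39, [502.1, -15.6])] []
thin_post [(0.61, [469.5, -274.0])] [(0.69, [464.3, -265.4])]
thick_post [(0.55, [632.5, 149.2])] [(0.6, [627.5, 153.6])]
plate_pad [(0.84, [644.8, -272.1]), (0.56, [634.6, -112.0])] [(0.89, [629.1, -118.8]), (0.77, [651.5, -275.5]), (0.63, [458.6, -263.2])]
prism [(0.71, [594.6, -12.2])] [(0.71, [598.8, -11.8]), (0.52, [622.4, -111.1])]
caddy [(0.72, [599.5, 349.3])] [(0.87, [597.2, 354.3])]
yellow side 95 [281, 192, 16, 19] [288.5, 201.1] [array([288.5, 201. ]), array([ 4.1, 23.4]), np.float64(39.8)]
yellow side 105 [339, 203, 15, 20] [346.1, 212.9] [array([346.2, 213. ]), array([ 4.7, 23. ]), np.float64(33.7)]
blue top 603 [353, 247, 33, 36] [368.2, 265.6] [array([369., 264.]), array([32.3, 33.5]), np.float64(18.4)]

[... 2704 characters left out ...]
), array([57.3, 56.4]), np.float64(8.7)]
black side 20 [448, 56, 10, 4] [451.6, 56.9] [array([452.2,  56.5]), array([2.2, 9.5]), np.float64(71.6)]
black side 170 [198, 107, 21, 34] [206.8, 123.0] [array([207.2, 124.2]), array([38. ,  5.6]), np.float64(62.7)]
black side 1025 [50, 243, 49, 42] [76.8, 268.7] [array([ 75.1, 264.8]), array([37.2, 46.1]), np.float64(80.1)]
black side 425 [62, 276, 39, 23] [83.0, 289.7] [array([ 82.7, 289.1]), array([16.9, 38.3]), np.float64(74.9)]
black side 3543 [121, 326, 90, 85] [165.6, 368.3] [array([165.8, 366. ]), array([58.1, 94.3]), np.float64(37.1)]
black side 96 [634, 332, 6, 22] [637.0, 342.1] [array([636.5, 342.5]), array([21.,  5.]), np.float64(90.0)]
```

View pics/crop1.png

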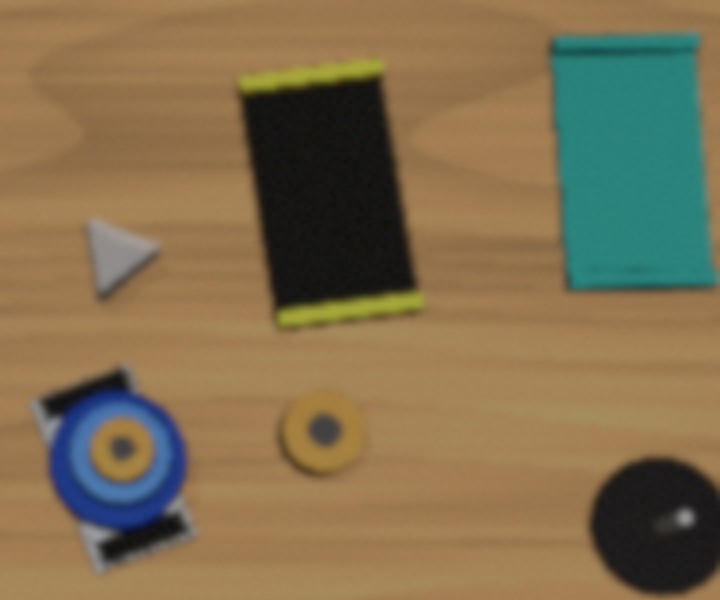

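The crop shows the stack's bushing at crop (122,448), clearly smaller than the loose one at (323,431), so it is the right one. The target pad is the black one with yellow stops.

Run:
```python
from h import *
t=r.camera("top");s=r.camera("side")
M=dict(bush=((370.1,261.7),66),plate=((367.85,265.7),16),sA=((360.9,247.8),16),sB=((374.8,283.6),16),pad=((421.5,197.8),5),thick=((287,198),6),thin=((504.5,281.4),6),funnel=((221.5,269),80))
W={}
for k,(uv,z) in M.items():
    W[k]=onz(t,uv,z); print(k,W[k].round(1),"side px",proj(s,W[k]).round(1))
d=W["sA"]-W["sB"]; print("plate yaw",np.arctan2(d[1],d[0]))
a=np.radians(80.9); d=onz(t,(421.5-30*np.cos(a),197.8-30*np.sin(a)),5)-W["pad"]; print("pad yaw",np.arctan2(d[1],d[0]), d)
print("yellow mid side",onz(s,((288.5+346.1)/2,(201+213)/2),11))
im=s["color"][:,:,::-1].copy()
for k in W:
    u=proj(s,W[k]); cv2.circle(im,(int(u[0]*8),int(u[1]*8)),12,(0,255,0),-1,shift=3)
    rad=dict(bush=15,thick=42,thin=34,funnel=49).get(k)
    if rad:
        pts=np.array([proj(s,W[k]+[rad*np.cos(q),rad*np.sin(q),0]) for q in np.linspace(0,6.28,60)]); cv2.polylines(im,[(pts*8).astype(int)],True,(0,255,0),1,shift=3)
cv2.imwrite("pics/side1.png",cv2.resize(im[160:400,190:490],None,fx=2.6,fy=2.5))
```

```text
bush [496.5 -12.5  66. ] side px [357. 227.]
plate [495.5 -11.   16. ] side px [355.9 252.1]
sA [530.3   2.3  16. ] side px [334.3 250.3]
sB [461.2 -24.1  16. ] side px [377.5 254. ]
pad [ 633. -118.    5.] side px [316.2 208.9]
thick [631.  148.4   6. ] side px [237.2 282.7]
thin [ 468.3 -273.8    6. ] side px [425.7 194.4]
funnel [479.4 257.7  80. ] side px [279.1 318.2]
plate yaw 0.36594871785169397
pad yaw 0.13508851775321287 [60.83916212  8.26903381  0.        ]
yellow mid side [ 629.78879435 -116.39489747   11.        ]
```

View pics/side1.png

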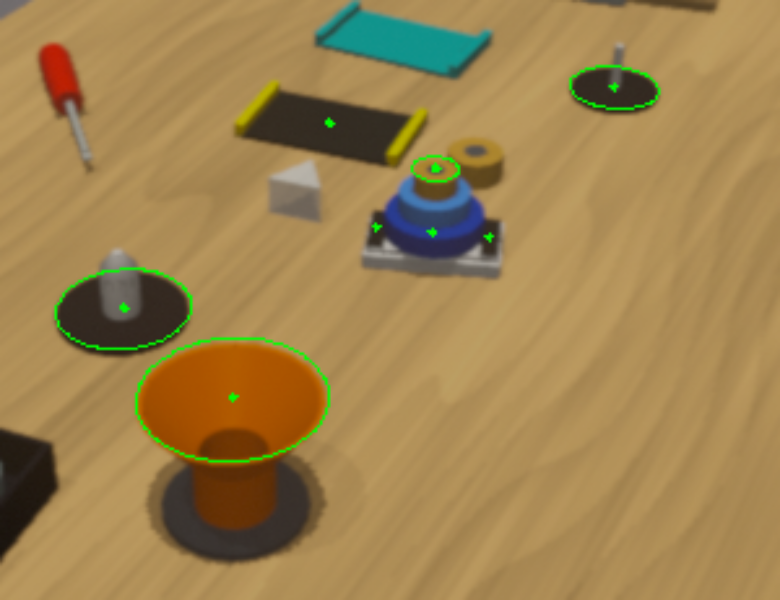

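The overlay agrees to within about 2 mm in the side view: bushing at crop (436,168), funnel rim at (233,397), both feet and the pad. I'm moving above the stack.

```bash
python3 -m pendant '[[[0,0,0.25],[0.7,-0.7,0],-1],[[0,0,0],[0.95,-0.94,0],-1],[[0,0,0],[0.95,-0.94,0],-1],[[0,0,0],[0.95,-0.94,0],-1],[[0,0,0],[0.95,-0.94,0],-1],[[0,0,0],[0.95,-0.94,0],-1],[[0,0,0],[0.95,-0.94,0],-1],[[0,0,0],[0.95,-0.94,0],-1],[[0,0,0],[0.95,-0.94,0],-1],[[0,0,0],[0.95,-0.94,0],-1],[[0,0,0],[0.95,-0.94,0],-1],[[0,0,0],[0,0,0],-1]]' 30; python3 -c "
from h import *
print(to(496.5,-12.2,110,0.366))"
```

```text
time_s: 3.8
tcp_pos: [483.3, -72.5, 231.7]
ee_rot: [-3.14, -0.003, 0.376]
contact_force: [0.1, -0.2, -0.6]
width: 0.999
finger_force: 0.0
('before turn', array([ 0.861, -1.28 ,  3.041]), 'after', array([ 0.847, -1.288,  3.041]), 'turnz units', np.float64(0.12))
```

```bash
python3 -m pendant '[[[0,0,0.1],[0.43,-0.64,0.3],-1],[[0,0,0],[0.43,-0.64,0.5],-1],[[0,0,0],[0,0,0.7],-1],[[0,0,0],[0,0,0.7],-1],[[0,0,0],[0,0,0.6],-1],[[0,0,0],[0,0,0.2],-1],[[0,0,0],[0,0,0],-1]]' 30; python3 -c "
from h import *
print(to(496.5,-12.2,55,0.366))
t=r.camera('top');cv2.imwrite('pics/t2.png',cv2.resize(t['color'][180:330,290:490,::-1],None,fx=4,fy=4))"
```

```text
time_s: 4.68
tcp_pos: [495.4, -18.6, 111.4]
ee_rot: [3.141, 0.0, 0.357]
contact_force: [-0.3, 0.1, 0.6]
width: 1.001
finger_force: 0.0
('before turn', array([ 0.081, -0.141,  1.409]), 'after', array([ 0.082, -0.14 ,  1.409]), 'turnz units', np.float64(-0.11))
```

View pics/t2.png

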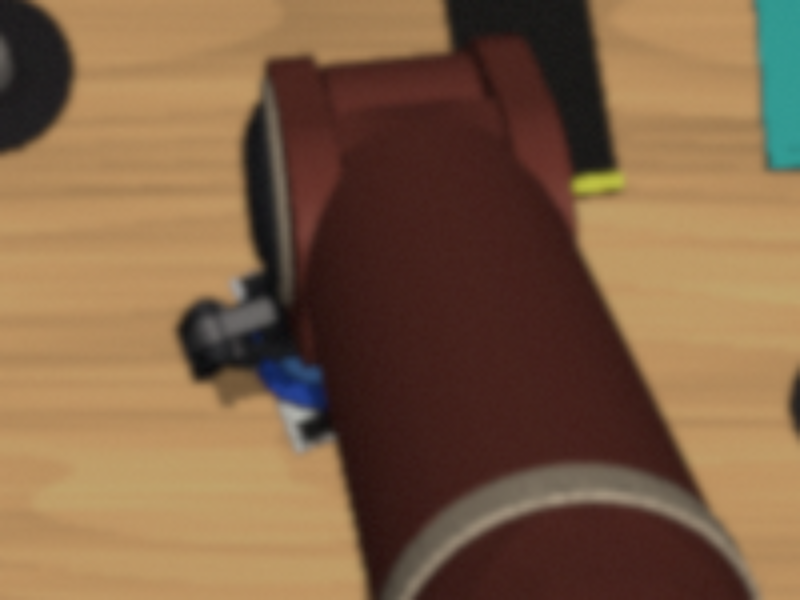

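The arm hides the bushing in the top view, though the stack is visible at about (300,370) in the crop. I'm using the measured pose to descend and grip.

```bash
python3 -m pendant '[[[0,0,-0.1],[0.08,-0.14,0.4],-1],[[0,0,0],[0,0,0.5],-1],[[0,0,0],[0,0,0.4],-1],[[0,0,0],[0,0,0.1],-1],[[0,0,0],[0,0,0],-1],[[0,0,0],[0,0,0],1],[[0,0,0],[0,0,0],1],[[0,0,0],[0,0,0],1],[[0,0,0],[0,0,0],1],[[0,0,0],[0,0,0],1],[[0,0,0],[0,0,0],1],[[0,0,0],[0,0,0],1]]' 30; python3 -c "
from h import *
print(to(496.5,-12.2,55,0.366))
t=r.camera('side');cv2.imwrite('pics/s3.png',cv2.resize(t['color'][170:290,280:440,::-1],None,fx=5,fy=5))"
```

```text
time_s: 6.22
tcp_pos: [496.7, -11.6, 55.8]
ee_rot: [3.141, -0.001, 0.366]
contact_force: [-0.6, 0.1, 5.1]
width: 0.333
finger_force: 29.4
('before turn', array([-0.009,  0.012,  0.02 ]), 'after', array([-0.009,  0.012,  0.02 ]), 'turnz units', np.float64(0.0))
```

View pics/s3.png

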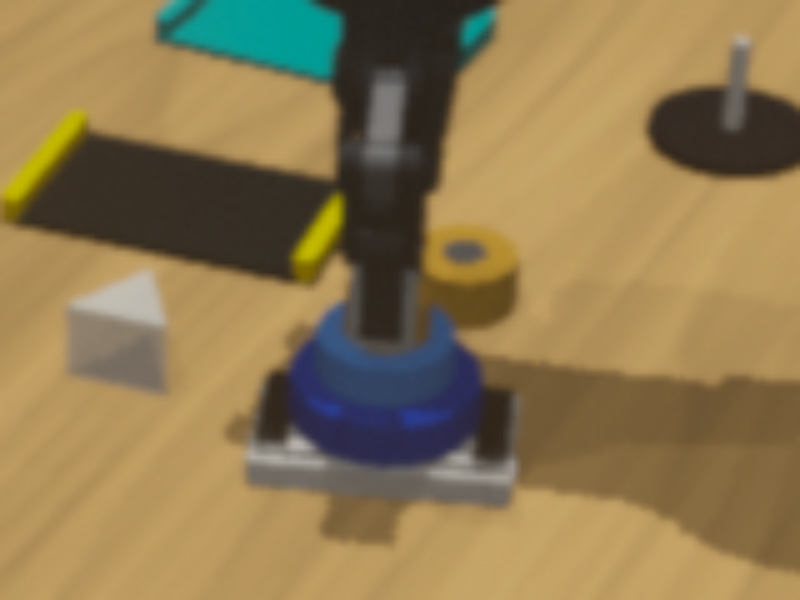

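The gripper holds the bushing (width 0.333 is about 28 mm), and the rings below at crop (385,390) are undisturbed. Lifting and moving to the funnel.

```bash
python3 -m pendant '[[[0,0,0],[0,0,-0.3],1],[[0,0,0],[0,0,-0.6],1],[[0,0,0],[0,0,-0.8],1],[[0,0,0],[0.2,-0.6,-0.6],1],[[0,0,0],[0.3,-0.9,0],1],[[0,0,0],[0.3,-0.97,0],1],[[0,0,0],[0.3,-0.97,0],1],[[0,0,0],[0.3,-0.97,0],1],[[0,0,0],[0.3,-0.97,0],1],[[0,0,0],[0.2,-0.7,0],1],[[0,0,0],[0.1,-0.36,0],1],[[0,0,0],[0,0,0],1]]'; python3 -c "
from h import *
print(to(479.4,258,76))"
```

```text
time_s: 7.78
tcp_pos: [478.7, 258.0, 147.4]
ee_rot: [-3.142, 0.0, 0.368]
contact_force: [1.5, -1.2, 0.1]
width: 0.332
finger_force: 29.7
(array([0.017, 0.006, 1.785]), array([-3.142,  0.   ,  0.368]))
```

```bash
python3 -m pendant '[[[0,0,0],[0.02,0,0.5],1],[[0,0,0],[0,0,0.6],1],[[0,0,0],[0,0,0.5],1],[[0,0,0],[0,0,0.2],1],[[0,0,0],[0,0,0],1],[[0,0,0],[0,0,0],1]]'; python3 -c "
from h import *
print(to(479.4,258,76))
t=r.camera('side');cv2.imwrite('pics/s4.png',cv2.resize(t['color'][250:400,180:380,::-1],None,fx=4,fy=4))"
```

```text
time_s: 8.52
tcp_pos: [480.5, 257.6, 76.2]
ee_rot: [-3.142, -0.002, 0.365]
contact_force: [0.1, 0.3, 0.8]
width: 0.331
finger_force: 29.7
(array([-0.022, -0.018,  0.005]), array([-3.142e+00, -2.000e-03,  3.650e-01]))
```

View pics/s4.png

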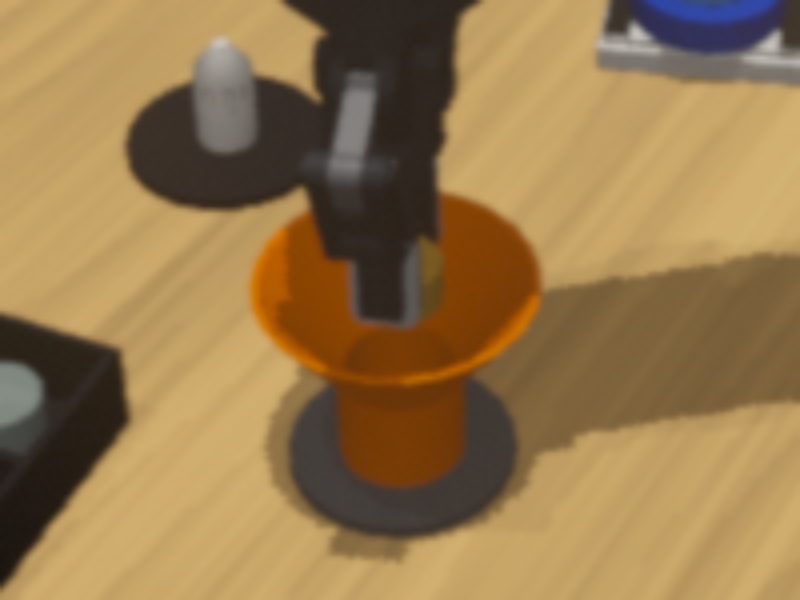

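The bushing sits centred in the funnel mouth, around crop (400,285). Releasing and lifting, then back toward the stack.

```bash
python3 -m pendant '[[[0,0,0],[0,0,0],-0.1],[[0,0,0],[0,0,0],-0.1],[[0,0,0],[0,0,0],-0.1],[[0,0,0],[0,0,-0.3],-0.1],[[0,0,0],[0,0,-0.6],-0.1],[[0,0,0],[0,0,-0.8],-1],[[0,0,0],[-0.3,0.9,0],-1],[[0,0,0],[-0.3,0.97,0],-1],[[0,0,0],[-0.3,0.97,0],-1],[[0,0,0],[-0.3,0.97,0],-1],[[0,0,0],[-0.3,0.97,0],-1],[[0,0,0],[0,0,0],-1]]'; python3 -c "
from h import *
print(to(496.5,-12.2,37,0.366))
s=r.camera('side');t=r.camera('top')
a=cv2.resize(s['color'][290:390,210:330,::-1],(360,300));b=cv2.resize(t['color'][230:310,180:276,::-1],(360,300));cv2.imwrite('pics/s5.png',np.hstack([a,b]))"
```

```text
time_s: 10.07
tcp_pos: [492.6, 53.3, 144.1]
ee_rot: [3.139, 0.0, 0.358]
contact_force: [0.1, 0.3, -0.3]
width: 0.996
finger_force: 0.0
('before turn', array([-0.482,  1.568,  2.677]), 'after', array([-0.494,  1.564,  2.677]), 'turnz units', np.float64(-0.09))
```

View pics/s5.png

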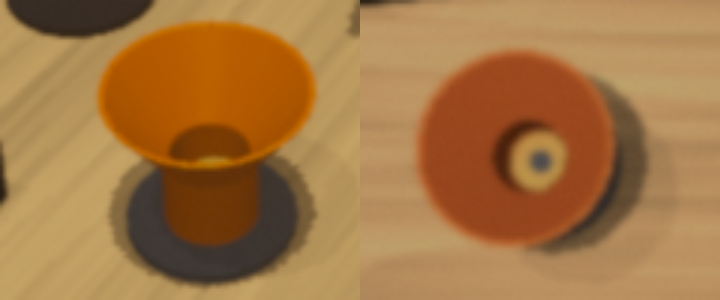

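The bushing is flat at the bottom of the tube, at (540,160) in the right half. Next is the small ring.

```bash
python3 -m pendant '[[[0,0,-0.1],[-0.25,0.78,0],-1],[[0,0,0],[-0.25,0.78,0.5],-1],[[0,0,0],[0,0,0.7],-1],[[0,0,0],[0,0,0.7],-1],[[0,0,0],[0,0,0.5],-1],[[0,0,0],[0,0,0.2],-1],[[0,0,0],[0,0,0.05],-1],[[0,0,0],[0,0,0],-1]]'; python3 -c "
from h import *
print(to(496.5,-12.2,37,0.366))"
```

```text
time_s: 11.18
tcp_pos: [496.7, -7.1, 38.0]
ee_rot: [3.141, -0.001, 0.375]
contact_force: [-0.4, 0.4, -0.3]
width: 1.003
finger_force: 0.0
('before turn', array([-0.051,  0.116,  0.024]), 'after', array([-0.05 ,  0.117,  0.024]), 'turnz units', np.float64(0.11))
```

```bash
python3 -m pendant '[[[0,0,0.1],[-0.04,0.12,0],-1],[[0,0,0],[0,0,0],-1],[[0,0,0],[0,0,0],1],[[0,0,0],[0,0,0],1],[[0,0,0],[0,0,0],1],[[0,0,0],[0,0,0],1],[[0,0,0],[0,0,0],1],[[0,0,0],[0,0,0],1]]'; python3 -c "
from h import *
print(to(496.5,-12.2,37,0.366))
print('to post',to(468.3,-273,147,0.366))"
```

```text
time_s: 12.18
tcp_pos: [496.4, -12.6, 37.8]
ee_rot: [3.142, -0.0, 0.366]
contact_force: [-1.2, 0.6, 5.4]
width: 0.541
finger_force: 30.4
('before turn', array([ 0.006, -0.008,  0.019]), 'after', array([ 0.006, -0.008,  0.019]), 'turnz units', np.float64(0.0))
to post ('before turn', array([-2.988,  5.827, -2.731]), 'after', array([-2.986,  5.828, -2.731]), 'turnz units', np.float64(0.0))
```

```bash
python3 -m pendant '[[[0,0,0],[0,0,-0.3],1],[[0,0,0],[0,0,-0.6],1],[[0,0,0],[0,0,-0.7],1],[[0,0,0],[-0.25,0.5,-0.4],1],[[0,0,0],[-0.46,0.9,0],1],[[0,0,0],[-0.5,0.97,0],1],[[0,0,0],[-0.5,0.97,0],1],[[0,0,0],[-0.5,0.97,0],1],[[0,0,0],[-0.46,0.9,0],1],[[0,0,0],[-0.25,0.5,0],1],[[0,0,0],[-0.06,0.12,0],1],[[0,0,0],[0,0,0],1]]'; python3 -c "
from h import *
print(to(468.3,-273,80,0.366))
s=r.camera('side');t=r.camera('top')
a=cv2.resize(s['color'][120:240,350:500,::-1],(400,320));b=cv2.resize(t['color'][220:340,420:570,::-1],(400,320));cv2.imwrite('pics/s6.png',np.hstack([a,b]))"
```

```text
time_s: 13.68
tcp_pos: [468.6, -272.2, 117.4]
ee_rot: [-3.141, -0.0, 0.367]
contact_force: [-0.1, 0.7, -0.5]
width: 0.545
finger_force: 31.0
('before turn', array([-0.015,  0.016,  0.935]), 'after', array([-0.015,  0.016,  0.935]), 'turnz units', np.float64(0.01))
```

View pics/s6.png

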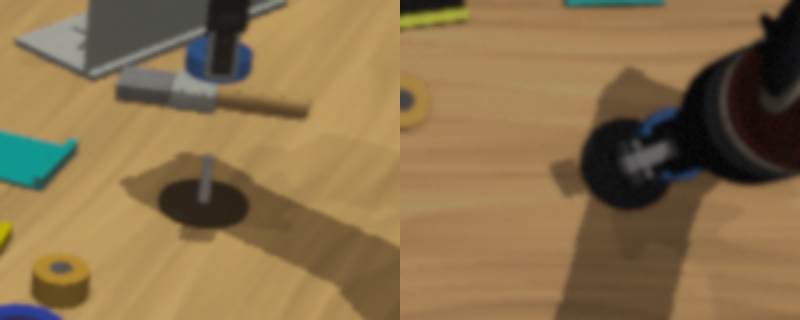

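The ring is held above the thin post: side half ring at (218,62), post from (205,200) to its tip at (208,157).

Run:
```python
from h import *
s=r.camera('side')
print(onz(s,(426.9,195),6),onz(s,(428,178.9),44))
h=cv2.cvtColor(s['color'],cv2.COLOR_RGB2HSV); m=cv2.inRange(h,(95,110,50),(125,255,255)); m[:100]=0;m[170:]=0;m[:,:400]=0
b=cv2.boundingRect(m); print(b); 
# expected bbox of the ring
q=np.linspace(0,6.28,90)
P=np.array([proj(s,[468.6+24*np.cos(a),-272.2+24*np.sin(a),z]) for a in q for z in (113.6,129.6)])
print(P.min(0),P.max(0))
```

```text
[ 465.21691267 -272.68581128    6.        ] [ 465.8524466  -269.19277101   44.        ]
(420, 135, 23, 14)
[418.3608698  132.69008281] [444.91253948 151.18956911]
```

```bash
python3 -m pendant '[[[0,0,0],[-0.04,-0.025,0.4],1],[[0,0,0],[0,0,0.6],1],[[0,0,0],[0,0,0.4],1],[[0,0,0],[0,0,0.3],1],[[0,0,0],[0,0,0.3],1],[[0,0,0],[0,0,0.3],1],[[0,0,0],[0,0,0.2],1],[[0,0,0],[0,0,0.14],1],[[0,0,0],[0,0,0],1],[[0,0,0],[0,0,0],1]]'; python3 -c "
from h import *
print(to(466.8,-271.8,10.5,0.366))"
```

```text
time_s: 15.08
tcp_pos: [466.9, -272.8, 12.0]
ee_rot: [3.141, -0.001, 0.366]
contact_force: [-0.1, 0.5, -0.0]
width: 0.54
finger_force: 31.0
('before turn', array([ 0.006, -0.026,  0.038]), 'after', array([ 0.006, -0.026,  0.038]), 'turnz units', np.float64(-0.0))
```

```bash
python3 -m pendant '[[[0,0,0],[0,0,0.03],1],[[0,0,0],[0,0,0],-0.5],[[0,0,0],[0,0,0],-0.5],[[0,0,0],[0,0,0],-0.5],[[0,0,0],[0,0,-0.3],-0.5],[[0,0,0],[0,0,-0.7],-1],[[0,0,0],[0,0,-0.9],-1],[[0,0,0],[0.3,-0.6,-0.6],-1],[[0,0,0],[0.5,-0.97,0],-1],[[0,0,0],[0.5,-0.97,0],-1],[[0,0,0],[0.5,-0.97,0],-1],[[0,0,0],[0,0,0],-1]]'; python3 -c "
from h import *
print(to(496.5,-12.2,60,0.366))
s=r.camera('side');t=r.camera('top')
a=cv2.resize(s['color'][120:240,350:500,::-1],(400,320));b=cv2.resize(s['color'][200:290,310:422,::-1],(400,320));cv2.imwrite('pics/s7.png',np.hstack([a,b]))"
```

```text
time_s: 16.58
tcp_pos: [484.5, -111.0, 111.5]
ee_rot: [-3.14, -0.002, 0.374]
contact_force: [-0.4, -0.4, -0.7]
width: 1.001
finger_force: 0.0
('before turn', array([ 1.182, -2.189,  1.288]), 'after', array([ 1.164, -2.199,  1.288]), 'turnz units', np.float64(0.1))
```

View pics/s7.png

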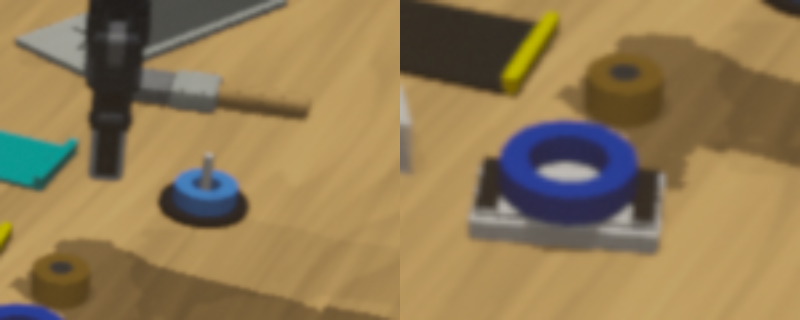

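The small ring is flat on the thin post's foot, at (205,190) in the left half. The large ring is undisturbed on the plate, at (568,165). Measuring the large ring.

```bash
python3 - <<'E'
from h import *
s=r.camera('side');t=r.camera('top')
for n,p in (("side",s),("top",t)):
    h=cv2.cvtColor(p['color'],cv2.COLOR_RGB2HSV); m=cv2.inRange(h,(100,120,50),(128,255,255)); m[:215]=0;m[300:]=0;m[:,:325]=0;m[:,400:]=0
    b=np.array(cv2.boundingRect(m),float); print(n,b,onz(p,b[:2]+(b[2:]-1)/2,25 if n=="side" else 34))
    print([(round(d["conf"],2),onz(p,d["uv"],16)[:2].round(1)) for d in r.place_of(p,"large_ring")][:2])
print(onz(s,(357,244.1),34))
E
python3 -m pendant '[[[0,0,0.1],[0.33,-0.62,0.2],-1],[[0,0,0],[0.39,-0.73,0.4],-1],[[0,0,0],[0.33,-0.62,0.4],-1],[[0,0,0],[0.11,-0.2,0.2],-1],[[0,0,0],[0,0,0.05],-1],[[0,0,0],[0,0,0],-1]]'
```

```text
side [338. 235.  38.  23.] [497.35598361 -16.15618835  25.        ]
[(0.87, array([492.7,  -6.6]))]
top [353. 247.  33.  36.] [495.50231686 -12.21236925  34.        ]
[(0.91, array([493.6, -16.8]))]
[493.69704749  -9.76069277  34.        ]
time_s: 17.62
tcp_pos: [496.6, -20.3, 60.7]
ee_rot: [3.14, 0.0, 0.355]
contact_force: [-0.2, 0.0, 0.5]
width: 1.004
finger_force: 0.0
```

```bash
python3 -c "
from h import *
print(to(495.5,-12,14,0.366))"; python3 -m pendant '[[[0,0,-0.12],[0.05,-0.2,0.3],-1],[[0,0,0],[0,0,0.4],-1],[[0,0,0],[0,0,0.3],-1],[[0,0,0],[0,0,0.15],-1],[[0,0,0],[0,0,0],-1],[[0,0,0],[0,0,0],-1]]';python3 -c "
from h import *
print(to(495.5,-12,14,0.366))"
```

```text
('before turn', array([ 0.047, -0.203,  1.168]), 'after', array([ 0.049, -0.203,  1.168]), 'turnz units', np.float64(-0.13))
time_s: 18.38
tcp_pos: [495.9, -10.1, 14.8]
ee_rot: [3.141, -0.001, 0.368]
contact_force: [-1.3, 0.1, 0.6]
width: 1.0
finger_force: 0.0
('before turn', array([-0.026,  0.04 ,  0.02 ]), 'after', array([-0.026,  0.04 ,  0.02 ]), 'turnz units', np.float64(0.02))
```

```bash
python3 -m pendant '[[[0,0,0],[-0.02,0.04,0],-1],[[0,0,0],[0,0,0.01],1],[[0,0,0],[0,0,0],1],[[0,0,0],[0,0,0],1],[[0,0,0],[0,0,0],1],[[0,0,0],[0,0,0],1],[[0,0,0],[0,0,0],1],[[0,0,0],[0,0,-0.3],1],[[0,0,0],[0,0,-0.6],1],[[0,0,0],[0,0,-0.8],1],[[0,0,0],[0,0,-0.8],1],[[0,0,0],[0,0,0],1]]';python3 -c "
from h import *
print(to(630.6,149.5,105,0.366))"
```

```text
time_s: 19.88
tcp_pos: [497.2, -11.8, 116.8]
ee_rot: [3.14, -0.006, 0.368]
contact_force: [-0.1, -0.4, -1.5]
width: 0.766
finger_force: 33.6
('before turn', array([ 4.562, -2.565,  0.295]), 'after', array([ 4.558, -2.573,  0.295]), 'turnz units', np.float64(0.02))
```

```bash
python3 -m pendant '[[[0,0,0],[0.4,-0.22,0],1],[[0,0,0],[0.75,-0.42,0],1],[[0,0,0],[0.85,-0.48,0],1],[[0,0,0],[0.85,-0.48,0],1],[[0,0,0],[0.85,-0.48,0],1],[[0,0,0],[0.6,-0.34,0],1],[[0,0,0],[0.26,-0.15,0],1],[[0,0,0],[0,0,0],1],[[0,0,0],[0,0,0],1]]';python3 - <<'E'
from h import *
print(to(630.6,149.5,80,0.366))
s=r.camera('side');t=r.camera('top')
a=cv2.resize(s['color'][200:320,165:315,::-1],(400,320));b=cv2.resize(s['color'][200:290,310:422,::-1],(400,320));cv2.imwrite('pics/s8.png',np.hstack([a,b]))
h=cv2.cvtColor(s['color'],cv2.COLOR_RGB2HSV); m=cv2.inRange(h,(100,120,50),(128,255,255)); m[:150]=0;m[300:]=0;m[:,:180]=0;m[:,315:]=0
print(cv2.boundingRect(m)); x,y,zz=r.observe()["tcp_pos"]
P=np.array([proj(s,[x+33*np.cos(a),y+33*np.sin(a),z]) for a in np.linspace(0,6.28,90) for z in (zz+1.6,zz+19.6)]); print(P.min(0),P.max(0))
E
```

```text
time_s: 21.0
tcp_pos: [627.9, 148.1, 113.6]
ee_rot: [3.141, 0.002, 0.366]
contact_force: [0.3, -0.3, -0.7]
width: 0.768
finger_force: 33.6
('before turn', array([ 0.076, -0.009,  0.841]), 'after', array([ 0.076, -0.009,  0.841]), 'turnz units', np.float64(0.0))
(214, 208, 40, 27)
[210.89455676 204.89744005] [255.61929892 238.32786303]
```

View pics/s8.png

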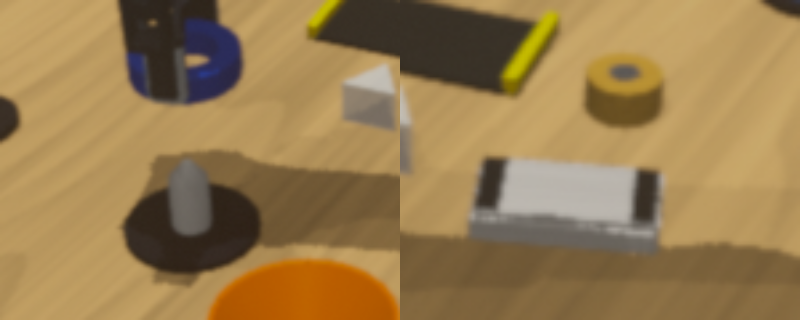

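The ring is held above the thick post: side half ring at (187,62), post tip at (187,160). The plate lies clear and unmoved at (567,200).

Run:
```python
from h import *
s=r.camera('side')
print(onz(s,(235.1,260.1),52),onz(s,(237,284.5),6)); print(to(630,150,50))
```

```text
[630.53025736 149.25048675  52.        ] [628.49896088 152.40611673   6.        ]
(array([ 0.054, -0.026,  1.607]), array([3.141e+00, 1.000e-03, 3.660e-01]))
```

```bash
python3 -m pendant '[[[0,0,0],[0.058,-0.025,0.3],1],[[0,0,0],[0,0,0.5],1],[[0,0,0],[0,0,0.4],1],[[0,0,0],[0,0,0.3],1],[[0,0,0],[0,0,0.3],1],[[0,0,0],[0,0,0.3],1],[[0,0,0],[0,0,0.3],1],[[0,0,0],[0,0,0.2],1],[[0,0,0],[0,0,0.1],1],[[0,0,0],[0,0,0],1],[[0,0,0],[0,0,0],1]]'; python3 -c "
from h import *
print(to(630.2,150,5,0.366))"
```

```text
time_s: 22.52
tcp_pos: [630.8, 151.6, 6.6]
ee_rot: [-3.142, -0.001, 0.368]
contact_force: [-0.1, -0.1, -1.0]
width: 0.764
finger_force: 33.6
('before turn', array([-0.029,  0.031,  0.04 ]), 'after', array([-0.029,  0.031,  0.04 ]), 'turnz units', np.float64(0.02))
```

```bash
python3 -m pendant '[[[0,0,0],[-0.03,0.03,0.04],1],[[0,0,0],[0,0,0],-1],[[0,0,0],[0,0,0],-1],[[0,0,0],[0,0,0],-1],[[0,0,0],[0,0,-0.3],-1],[[0,0,0],[0,0,-0.7],-1],[[0,0,0],[0,0,-0.9],-1],[[0,0,0],[-0.5,0.28,-0.6],-1],[[0,0,0],[-0.85,0.48,0],-1],[[0,0,0],[-0.85,0.48,0],-1],[[0,0,0],[-0.85,0.48,0],-1],[[0,0,0],[0,0,0],-1]]'
python3 - <<'E'
from h import *
s=r.camera('side');t=r.camera('top')
a=cv2.resize(s['color'][220:320,165:290,::-1],(400,320));b=cv2.resize(t['color'][160:235,240:334,::-1],(400,320));cv2.imwrite('pics/s9.png',np.hstack([a,b]))
# plate in side view
h=cv2.cvtColor(s['color'],cv2.COLOR_RGB2HSV)
m=cv2.inRange(h,(0,0,0),(179,255,60)); m[:238]=0;m[275:]=0;m[:,:325]=0;m[:,390:]=0
n,L,S,C=cv2.connectedComponentsWithStats(m)
print([(S[i][4],C[i].round(1),onz(s,C[i],15).round(1)) for i in range(1,n) if S[i][4]>15])
for p in (t,s): print([(round(d["conf"],2),onz(p,d["uv"],0)[:2].round(1)) for d in r.place_of(p,"quick_plate")][:2])
print(to(495.6,-11,60,0.366))
E
```

```text
time_s: 24.02
tcp_pos: [538.9, 38.1, 105.4]
ee_rot: [3.14, 0.002, 0.363]
contact_force: [-0.6, 0.3, 1.0]
width: 0.997
finger_force: 0.0
[(np.int32(64), array([335. , 251.1]), array([528.7,   2.7,  15. ])), (np.int32(65), array([378.3, 254.9]), array([459.4, -23.7,  15. ]))]
[]
[(0.77, array([497.8, -13.5]))]
('before turn', array([-1.566,  0.847,  1.129]), 'after', array([-1.563,  0.852,  1.129]), 'turnz units', np.float64(0.04))
```

View pics/s9.png

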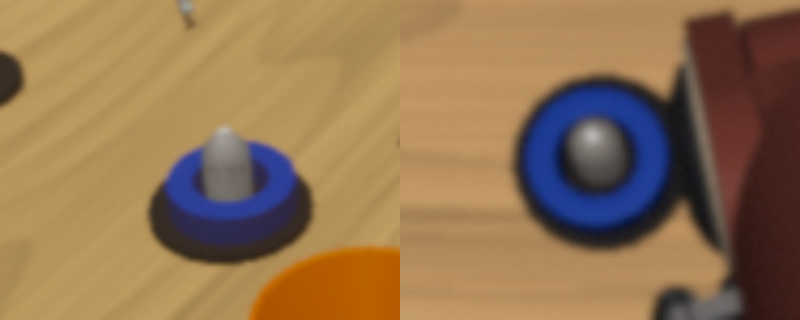

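The large ring is flat and centred on the thick post's foot, at (600,155) in the right half. Now the plate.

```bash
python3 -m pendant '[[[0,0,0],[-0.4,0.2,0],-1],[[0,0,0],[-0.7,0.4,0.3],-1],[[0,0,0],[-0.47,0.25,0.5],-1],[[0,0,0],[0,0,0.4],-1],[[0,0,0],[0,0,0.4],-1],[[0,0,0],[0,0,0.4],-1],[[0,0,0],[0,0,0.3],-1],[[0,0,0],[0,0,0.1],-1],[[0,0,0],[0,0,0],-1],[[0,0,0],[0,0,0],-1]]'; python3 -c "
from h import *
print(to(494.8,-10.8,2,0.366))"
```

```text
time_s: 25.48
tcp_pos: [494.6, -12.5, 9.0]
ee_rot: [3.141, -0.001, 0.368]
contact_force: [0.2, -0.0, 0.1]
width: 0.999
finger_force: 0.0
('before turn', array([ 0.019, -0.039,  0.175]), 'after', array([ 0.019, -0.039,  0.175]), 'turnz units', np.float64(0.02))
```

```bash
python3 -m pendant '[[[0,0,0],[0.02,-0.04,0.17],-1],[[0,0,0],[0,0,0],-1],[[0,0,0],[0,0,0],1],[[0,0,0],[0,0,0],1],[[0,0,0],[0,0,0],1],[[0,0,0],[0,0,0],1],[[0,0,0],[0,0,0],1],[[0,0,0],[0,0,0],1],[[0,0,0],[0,0,0],1]]' 50; python3 -c "
from h import *
print(to(494.8,-10.8,2,0.366))"
```

```text
time_s: 26.6
tcp_pos: [494.6, -10.8, 2.2]
ee_rot: [3.141, -0.0, 0.368]
contact_force: [-0.6, -0.4, 5.6]
width: 0.587
finger_force: 52.2
('before turn', array([0.004, 0.002, 0.005]), 'after', array([0.004, 0.002, 0.005]), 'turnz units', np.float64(0.02))
```

```bash
python3 -m pendant '[[[0,0,0],[0,0,-0.3],1],[[0,0,0],[0,0,-0.5],1],[[0,0,0.66],[0,0,-0.6],1],[[0,0,1],[0,0,-0.6],1],[[0,0,1],[0,0,0],1],[[0,0,0],[0,0,0],1],[[0,0,0],[0,0,0],1]]'; python3 -c "
from h import *
print(to(632,-117.4,60,0.135))"
```

```text
time_s: 27.48
tcp_pos: [494.2, -10.7, 81.6]
ee_rot: [-3.141, 0.001, 0.137]
contact_force: [-0.2, -0.1, -0.9]
width: 0.594
finger_force: 52.3
('before turn', array([3.049, 3.113, 0.54 ]), 'after', array([3.055, 3.107, 0.54 ]), 'turnz units', np.float64(0.02))
```

```bash
python3 -m pendant '[[[0,0,0],[0.3,0.3,0],1],[[0,0,0],[0.6,0.6,0],1],[[0,0,0],[0.75,0.75,0],1],[[0,0,0],[0.75,0.75,0],1],[[0,0,0],[0.5,0.5,0.2],1],[[0,0,0],[0.15,0.2,0.3],1],[[0,0,0],[0,0,0],1],[[0,0,0],[0,0,0],1]]';python3 - <<'E'
from h import *
print(to(632,-117.4,8,0.135))
s=r.camera('side')
cv2.imwrite('pics/s10.png',cv2.resize(s['color'][130:250,260:420,::-1],None,fx=5,fy=5))
E
```

```text
time_s: 28.48
tcp_pos: [631.2, -115.8, 61.4]
ee_rot: [-3.14, 0.002, 0.137]
contact_force: [0.1, -0.1, -0.3]
width: 0.59
finger_force: 52.3
('before turn', array([0.015, 0.042, 1.336]), 'after', array([0.016, 0.042, 1.336]), 'turnz units', np.float64(0.02))
```

View pics/s10.png

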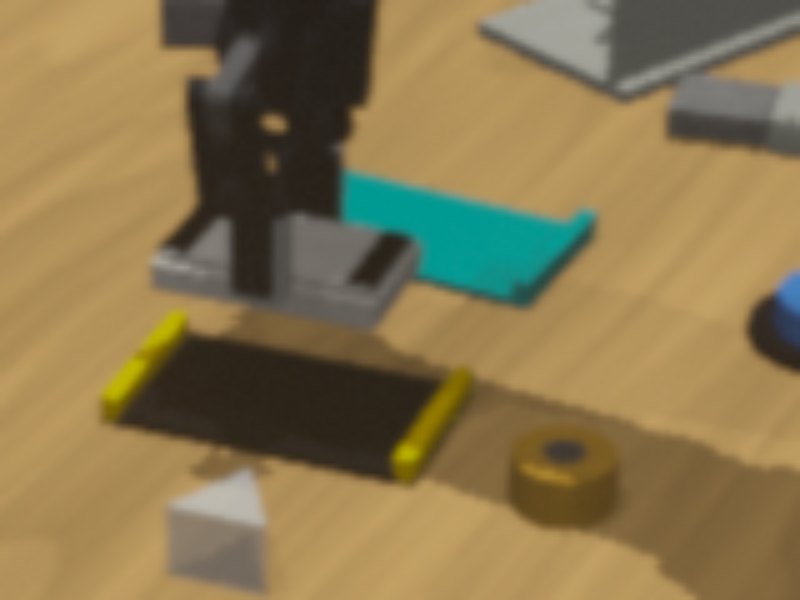

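The plate is held level above the black pad, plate at (285,260) and pad at (285,400), and lined up lengthwise. Lowering it.

```bash
python3 -m pendant '[[[0,0,0],[0.016,0.04,0.25],1],[[0,0,0],[0,0,0.3],1],[[0,0,0],[0,0,0.3],1],[[0,0,0],[0,0,0.2],1],[[0,0,0],[0,0,0.15],1],[[0,0,0],[0,0,0.1],1],[[0,0,0],[0,0,0],1],[[0,0,0],[0,0,0],1]]';python3 -c "
from h import *
print(to(632,-117.4,7.8,0.135))"
```

```text
time_s: 29.52
tcp_pos: [633.3, -118.7, 10.1]
ee_rot: [3.141, -0.001, 0.136]
contact_force: [-0.1, -0.6, 0.1]
width: 0.585
finger_force: 52.3
('before turn', array([-0.028, -0.036,  0.057]), 'after', array([-0.028, -0.036,  0.057]), 'turnz units', np.float64(0.01))
```

```bash
python3 -m pendant '[[[0,0,0],[-0.02,-0.02,0.06],1],[[0,0,0],[0,0,0],1],[[0,0,0],[0,0,0],-0.6],[[0,0,0],[0,0,0],-0.6],[[0,0,0],[0,0,0],-0.6],[[0,0,0],[0,0,-0.3],-0.6],[[0,0,0],[0,0,-0.6],-0.8],[[0,0,0],[0,0,-0.9],-1],[[0,0,0],[0,0,-0.9],-1],[[0,0,0],[-0.5,0.5,-0.5],-1],[[0,0,0],[-0.8,0.8,0],-1],[[0,0,0],[-0.5,0.5,0],-1]]'
python3 -m pendant '[[[0,0,0],[-0.8,0.8,0],-1],[[0,0,0],[-0.5,0.5,0],-1],[[0,0,0],[0,0,0],-1],[[0,0,0],[0,0,0],-1]]';python3 - <<'E'
from h import *
s=r.camera('side');t=r.camera('top')
a=s['color'][140:400,140:470,::-1];cv2.imwrite('pics/s11.png',cv2.resize(np.hstack([a]),None,fx=2.3,fy=2.3))
b=t['color'][150:310,150:530,::-1];cv2.imwrite('pics/t11.png',cv2.resize(b,None,fx=2.1,fy=2.1))
E
```

```text
time_s: 31.02
tcp_pos: [569.2, -201.6, 136.9]
ee_rot: [3.139, -0.001, 0.133]
contact_force: [0.2, -1.1, -0.3]
width: 1.0
finger_force: 0.0
time_s: 31.52
tcp_pos: [527.1, -256.2, 136.0]
ee_rot: [-3.141, -0.002, 0.137]
contact_force: [0.5, 1.3, -0.3]
width: 1.001
finger_force: 0.0
```

View pics/s11.png

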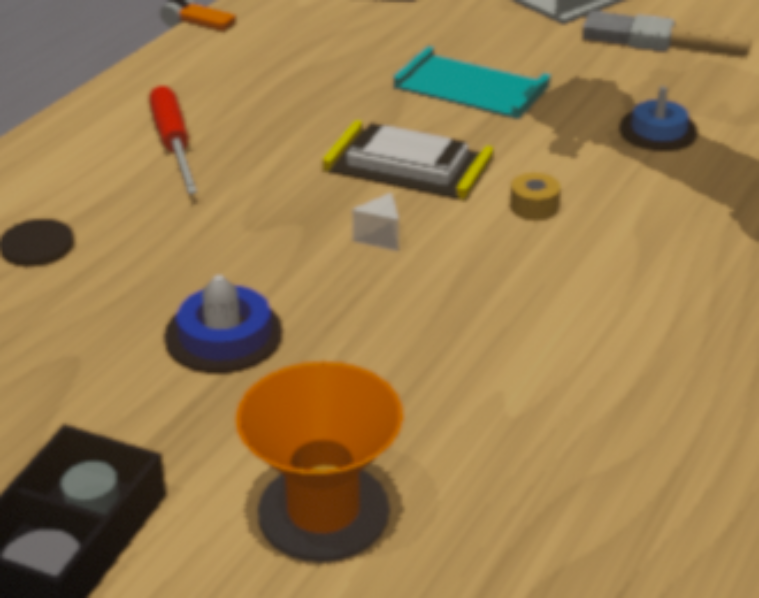

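View pics/t11.png

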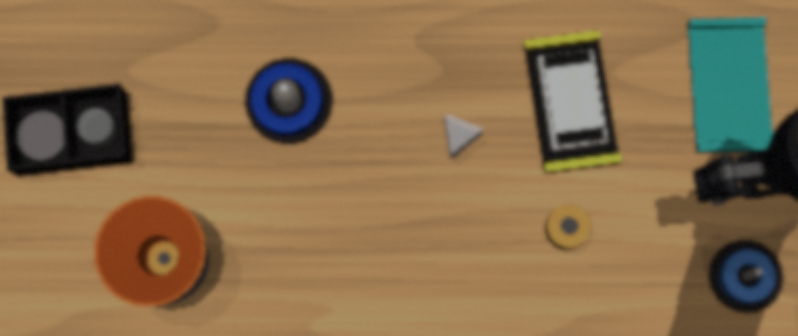

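The pictures show everything in place: plate flat between the stops at (410,150), large ring at (222,320), small ring at (660,120) and bushing in the tube at (322,470). The prism and caddy haven't moved, and the gripper is free at 136 mm. Handing in.

```bash
python3 -c "
from station import r
print(r.close_job())"
```

```text
the job is handed in; nothing more can be done
None
```

The job is handed in (no verdict came back): at about 32 s the last pictures showed the bushing in the tube, both rings flat on their posts, the plate flat between the stops, the prism and caddy unmoved, and the gripper clear.

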